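# Shim a bar mould tight on a vibrating table

## Task

Press the stop button of the vibrating table fully down and let it spring back, so that it is safe to reach in. Then close the gap between the adjustable stop and the chocolate-bar mould: stand one or both of the flat spacers from the wooden rack in it, on the bed, so that the wedge can take up the rest, and push the wedge in upright, thin end first, until it jams, clear of the bed, and presses the mould hard against the end stop. Finish while still gripping the wedge in place with the pack tight, and leave the other kitchen things where they are.

Things in the scene. Friction and masses are not known exactly. Their poses are not given: they have to be found in the camera images.
- base: vibrating table, grey with a steel bed plate, 156 x 346 mm, bed top 40 mm up; fixed, place and turn vary. Origin: centre of its underside. Its y axis runs along the row adjustable stop - gap - mould - end stop (+y to the end stop), x across the row, z up
- end_stop: aluminium plate 90 mm wide (x), 12 mm thick, 56 mm high, fixed on the bed. Origin: on the bed at the middle of the face that looks at the mould, 85 mm from the base's centre in the base's y; axes as the base, the mould is on its -y side
- stop_button (a joint): travel of the stop button in m: 0 released, 0.006 fully down (springs back; about 5 N holds it down)
- stop_button_top (a point): centre of the top of the round black button (28 mm across, low grey housing) that stands on the bed plate beyond the end stop; it is pressed straight down
- adjustable_stop: aluminium plate 90 mm wide (x), 12 mm thick, 56 mm high, with a foot behind it, clamped immovably on the bed; its distance from the mould varies. Its face to the mould leans back, away from the mould, by 0.14 mm per mm of height. Origin: bottom edge of that face, on the bed, in the middle; axes as the base, z vertical, +y points at the mould
- bar_mould: open steel mould, three long cavities, 90 (x) x 130 (y) x 56 mm high, 0.35 kg, loose on the bed, 0 to 2 mm short of the end stop. Origin: centre of its underside; its upright face to the gap is at y = -65 mm; axes as the base. The gap from this face to the adjustable stop, mould home, is 18.5 to 33 mm at the bed (8 mm more at the top), 56 mm deep, open at the sides
- spacer_1: flat aluminium spacer, 38 mm wide (x), 10 mm thick (y), 90 mm high, with a finger window near the top; upright in a close slot of the rack, its foot 8 mm above the work surface. Origin: centre of its underside. Best gripped across its 38 mm width near the top (in the gap 34 mm of it stands above stop and mould)
- spacer_2: second spacer, same as spacer_1 (centre slot). Leaning on the stop each spacer takes 10 mm of the gap; the wedge can close what is left if that is 1 to 16 mm wide at the bed, so put in the second spacer only where the gap at the bed is 23 mm or more
- wedge: aluminium wedge, thin end down in the rack, foot 8 mm up, 94 mm high. Blade 40 mm wide (x), 56 high, 3 mm thick (y) at the bottom; its -y face (for the spacers) slopes out 0.14, its +y face (for the mould) 0.25 mm per mm of height. Above it a grip block 46 (x) x 22 (y = -8 to 14) x 38 mm high. Origin: middle of the bottom edge. Pushed down with 10 to 15 N it jams by friction
- rack: low wooden block 70 x 150 x 30 mm with three slots in a row along its y axis: spacer_1 at -42 mm, spacer_2 at 0, the wedge at +41 mm; place and turn vary, slots run along its x axis. Origin: centre of its underside. Lift the pieces straight up
- cream_tin: bystander: red tin, 66 mm across, 82 mm high; origin at the centre of its underside
- ramekin: bystander: white dish of beans, 78 mm across, 41 mm high; origin at the centre of its underside
- spice_a: bystander: spice jar with red cap, 45 mm across, 106 mm high; origin at the centre of its underside
- piping_tip: bystander: small metal cone, 22 mm across, 33 mm high; origin at the centre of its underside

How it is judged:
By the outcome, as a careful person would: the job done as asked, in the order asked, and still so for the second after the job is handed in, while the arm keeps its last pose, push and grip.
It also fails if it takes over 72 s, if anything falls off the work surface, if the arm or the gripper's body presses on something with over 40 N, if the wrist force passes 120 N, or if a joint passes its speed limit or range.

## Robot

A 6-joint arm with a two-finger parallel gripper is mounted at the origin on a cart in front of the work surface, level with it; the furniture and walls round the work are solid. World frame = base frame: x ahead of the robot, y to its left, z up, the work surface at z = 0. Lengths are in m, angles in rad, forces in N, time in s.
With the tool pointing down it reaches from about 0.35 to 0.85 m from the base axis. Payload 8.1 kg.
Tool frame: the origin (TCP) lies on the centre line of the jaws, within the pads' length; the fingertips stand 17 mm ahead of it and the grasp point (between the pads) lies 2 mm behind it; z points along the fingers, y is the line along which they close (so a half turn about z gives the same grasp; the last joint's range is limited). The gripper opens to 93 mm and grips with 3 to 60 N. Pads are 15 mm wide; open, the fingers measure 128 mm over their backs; the gripper's body (75 mm by 188 mm) begins 65 mm behind the grasp point.
Start: joints at [-1.392, 0.13, 1.488, -0, 1.523, -0.085], TCP at [0.156, -0.579, 0.236] pointing down, gripper open.
Joint ranges: [-2.96, 2.96], [-0.89, 2.26], [0.02, 2.5], [-1.34, 4.48], [0, 2.73], [-2.66, 2.66]. Speed limits (rad/s): [2.39, 2.39, 2.79, 3.14, 3.14, 3.14].

## Interface

Orientations are given as a rotation vector (axis times angle).
In Python, from plant import status, eyes, robot gives the robot as it stands. The module is installed in compiled form; this text tells all that it offers.
- The arm moves only by the tool servo_tool, never from a script. Its argument "plan" is text: rows parted by semicolons, each of 4 numbers parted by spaces: the shift along the tool's x, y, z in m, then the turn about the tool's z in degrees. A call has 1 to 12 rows; each row is the pose to reach, as a shift and turn from the pose commanded when the call began, along the tool's axes at that moment; what a row does not reach only later rows make up. A row lasts 1/12 s, in which the tool goes at most 41.7 mm and 7.16 degrees, less where a joint would pass 70% of its speed; a pose out of reach is approached as far as the arm can. A call with a gripper value outside its range is refused whole. "grip" is the closure, from -1 (fully open) to 1 (shut), set as the call begins (left out, the last holds). The fingers move at their own pace and stop on an object; "grip_force" is the grip in N (left out, the last holds). Time passes only in rows, so rows that repeat a pose let the fingers close. It gives the time, the measured TCP pose, the force, the opening and the grip force at its end, in the units of the state.
- status.read_state(): the state, without advancing time (a new reading comes with each control period).
- eyes.read_camera(name): name is "side" or "top"; returns a dict with "image" (480x640x3 uint8, blue, green, red), "fovy" (degrees; the focal length in pixels is half the picture's height over the tangent of half this angle, whatever the lens; pixels are square), "cx", "cy" (the principal point, pixels), "k1" (the pictures are not rectified: a ray, as slopes to the right and down, at radius r is drawn at 1 + k1 r^2 times it, then the intrinsics apply), "world_from_camera" (4x4, takes a point from camera to world coordinates). Camera axes: x right, y down, z forward; pixel columns grow to the right and rows downward; lengths in m; the calibration is good to about 2 mm. A picture is of the moment at which its call begins. There is no depth.
- robot.close_job(): hands the job in; it is judged then, once.
The state is a dict: "t": time; "q": joint angles; "dq": joint speeds; "joint_torque": joint torques, N m; "tool_pos": TCP position; "orientation": TCP orientation; "force": force on the tool from outside, world axes, zero at the start; "wrist_torque": the same for the moment, N m; "opening": finger opening in m; "gripper_force": force on a finger pad.
Only numpy, scipy, OpenCV 4.12 (cv2) and the standard library are available. Lean on these libraries where they do the work, as an engineer would, in place of code of your own. Each camera call takes 0.05 s, during which the arm holds its last target. There are 200 camera calls.

## Working session

There is one attempt and no reset: what is moved stays moved. The work goes in short steps, Python scripts to look and compute and a tool call to move; the robot and the scene stay as the last step left them, time stands still between calls to the robot, and variables do not carry over. Pictures are saved under pics/ and viewed, at most 10 in all, crops included, and the job is handed in when it is done.

Besides the shell and the picture viewer there is one more tool, called after "Emit:" as name(argument=value, ...), one argument or row to a line, values as JSON. servo_tool: Moves the arm, as the interface text tells. Its arguments: {"type":"object","properties":{"plan":{"type":"string"},"grip":{"type":"number"},"grip_force":{"type":"number"}},"required":["plan"]}

```bash
mkdir -p pics; cat > h.py <<'E'
import numpy as np, cv2
from plant import status, eyes, robot
def grab(n):
    c=eyes.read_camera(n); np.savez(f'{n}.npz',**{k:np.array(v) for k,v in c.items()}); return c
def load(n): return dict(np.load(f'{n}.npz'))
def K(c):
    f=240/np.tan(np.radians(float(c['fovy']))/2)
    return np.array([[f,0,float(c['cx'])],[0,f,float(c['cy'])],[0,0,1]]),np.array([float(c['k1']),0,0,0,0])
def ray(c,p):
    k,d=K(c); u=cv2.undistortPoints(np.array(p,float).reshape(-1,1,2),k,d).reshape(-1,2)
    T=c['world_from_camera']; return T[:3,3],np.c_[u,np.ones(len(u))]@T[:3,:3].T
def at_z(c,p,z):
    o,r=ray(c,p); return o+r*((z-o[2])/r[:,2])[:,None]
def proj(c,X):
    T=np.linalg.inv(c['world_from_camera']); k,d=K(c)
    X=np.array(X,float).reshape(-1,3)@T[:3,:3].T+T[:3,3]
    return cv2.projectPoints(X,np.zeros(3),np.zeros(3),k,d)[0].reshape(-1,2)
E
python3 - <<'E'
from h import *
for n in('top','side'):
    c=grab(n); cv2.imwrite(f'pics/{n}0.png',c['image']); print(n,c['fovy'],c['cx'],c['cy'],c['k1'],np.round(c['world_from_camera'],3).tolist())
print(status.read_state())
E
```

```text
top 44.83954126058657 321.34861268543074 244.3173375262894 0.05001534077714079 [[0.004, -0.999, 0.032, 0.449], [-1.0, -0.005, -0.023, -0.046], [0.023, -0.032, -0.999, 1.303], [0.0, 0.0, 0.0, 1.0]]
side 55.89994809766813 322.4865831214476 245.04272722041472 -0.032291482859684376 [[0.961, -0.186, 0.207, 0.308], [-0.277, -0.599, 0.751, -0.779], [-0.016, -0.779, -0.627, 0.655], [0.0, 0.0, 0.0, 1.0]]
{'t': 0.1, 'q': array([-1.39240338e+00,  1.31085152e-01,  1.48919072e+00, -3.08974523e-05,
        1.52299253e+00, -8.53800504e-02]), 'dq': array([ 0.00062869, -0.00153822, -0.00086859,  0.00026373, -0.00046531,
       -0.00023758]), 'joint_torque': array([-6.23159958e-04, -5.61339784e+01, -4.93098557e+01,  7.68932118e-02,
        2.90900655e-02, -6.79544587e-05]), 'tool_pos': array([ 0.15636938, -0.57875435,  0.23468145]), 'orientation': array([-3.11265144e+00, -4.12915937e-01,  1.70705799e-04]), 'force': array([-0.25436951, -0.51796531,  0.14321868]), 'wrist_torque': array([-0.04277048,  0.0380838 ,  0.06322652]), 'gripper_force': 0.0, 'opening': 0.0928072870459928}
```

View pics/top0.png

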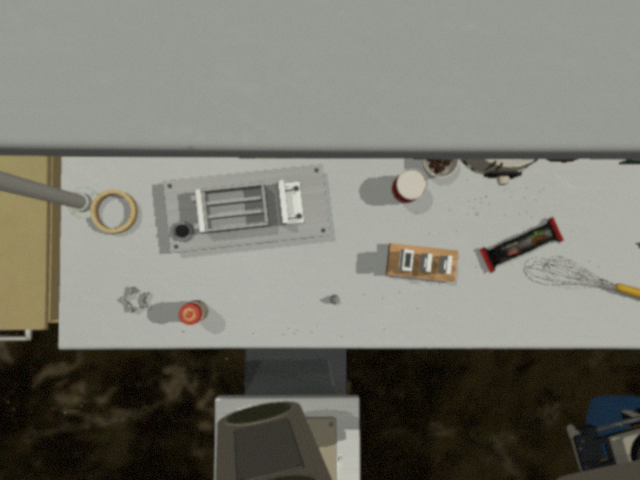

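View pics/side0.png

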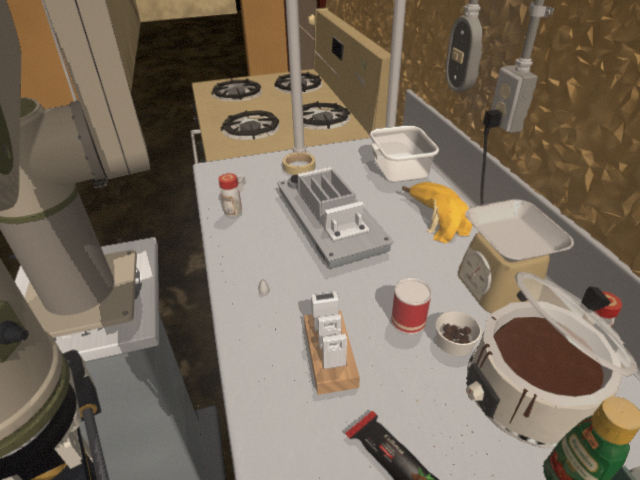

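```bash
python3 - <<'E'
from h import *
def Z(n,x0,y0,w,h,s=4): return cv2.resize(load(n)['image'][y0:y0+h,x0:x0+w],None,fx=s,fy=s,interpolation=cv2.INTER_CUBIC)
o=np.zeros((584,740,3),np.uint8); o[:384,:740]=Z('top',155,162,185,96); o[384:584,:340]=Z('top',380,238,85,50); cv2.imwrite('pics/topz.png',o)
o=np.zeros((440,760,3),np.uint8); o[:420,:500]=Z('side',270,165,125,105); o[:440,500:760]=Z('side',300,285,65,110); cv2.imwrite('pics/sidez.png',o)
E
```

```text
(no output)
```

View pics/topz.png

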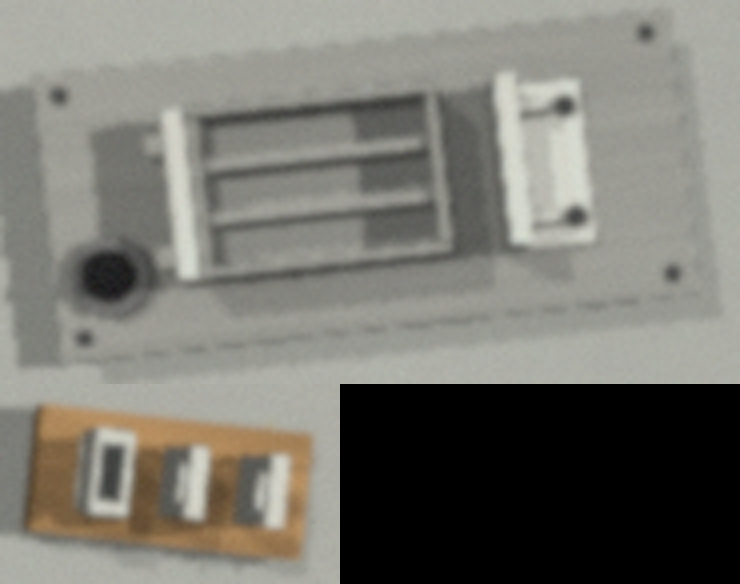

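View pics/sidez.png

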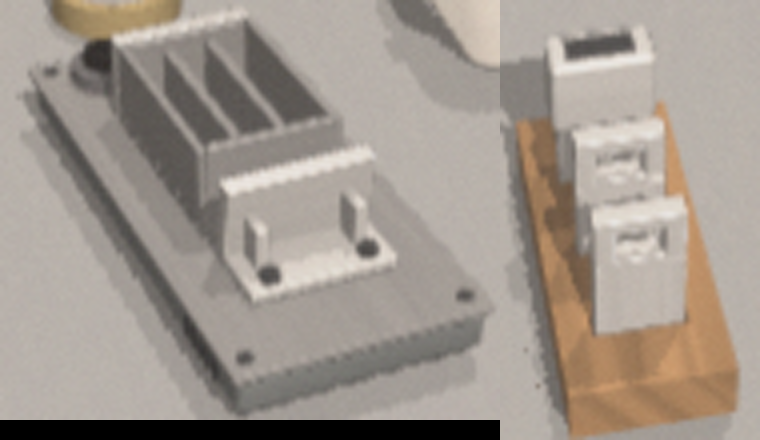

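```bash
cat > fit.py <<'E'
from h import *
from scipy.optimize import least_squares
t,s=load('top'),load('side')
def T(P,ox,oy,dx=0,dy=0): return (np.array(P,float)-[dx,dy]+.5)/4-.5+[ox,oy]
tt=lambda P:T(P,155,162); tr=lambda P:T(P,380,238,0,384); st=lambda P:T(P,270,165); sr=lambda P:T(P,300,285,500,0)
def W(p,P):
    P=np.array(P,float); c,n=np.cos(p[2]),np.sin(p[2]); return np.c_[p[0]+c*P[:,0]-n*P[:,1],p[1]+n*P[:,0]+c*P[:,1],P[:,2]]
def base(p,res=True):
    x,y,a,bx,by,ym,ya,ux,uy,uz=p; r=[]
    B=[[bx,by,.04],[-bx,by,.04],[bx,-by,.04],[-bx,-by,.04]]
    M=[[.045,ym-.065,.096],[-.045,ym-.065,.096]]; A=[[.045,ya-.00784,.096],[-.045,ya-.00784,.096]]
    E=[[.045,.097,.096],[.045,.085,.096],[-.045,.085,.096],[-.045,.097,.096]]
    U=[[ux,uy,uz]]
    r.append(proj(t,W(p,B+M+A+E+U))-tt([[58,95],[84,338],[645,33],[672,273],[437,92],[451,248],[496,72],[512,244],[163,109],[183,107],[200,277],[180,280],[108,275]]))
    r.append(proj(s,W(p,[B[1],B[3],B[2]]+M+A+[[.045,.091,.096],[-.045,.091,.096]]+U))-st([[50,70],[245,357],[465,295],[340,120],[203,147],[370,150],[222,183],[246,14],[114,38],[99,50]]))
    return np.vstack(r).ravel()
f=least_squares(base,[.55,.13,.09,.06,.15,.02,-.08,-.06,.13,.06],loss='soft_l1')
print('base',np.round(f.x,4)); print(np.round(base(f.x).reshape(-1,2),1).tolist())
print('gap now mm',1e3*(f.x[5]-.065-f.x[6]),'slack',1e3*(.085-f.x[5]-.065)); print('button',W(f.x,[f.x[7:10]]))
def rack(p):
    C=[[.035,.075,.03],[.035,-.075,.03],[-.035,.075,.03],[-.035,-.075,.03]]
    S1=[[.019,-.047,.098],[-.019,-.047,.098]]
    Wg=[[.023,.041-.008,.102],[-.023,.041-.008,.102]]
    r=[proj(t,W(p,C+S1+Wg))-tr([[40,405],[312,434],[28,530],[300,557],[290,455],[287,527],[135,432],[131,518]]),
       proj(s,W(p,[C[0],C[1],C[2],C[3]]+S1+Wg))-sr([[665,105],[737,365],[517,120],[568,402],[687,200],[593,212],[653,62],[551,70]])]
    return np.vstack(r).ravel()
g=least_squares(rack,[.44,-.26,-.09],loss='soft_l1'); print('rack',g.x); print(np.round(rack(g.x).reshape(-1,2),1).tolist())
for y in(-.042,0,.041+.003): print(W(g.x,[[0,y,0]]))
np.savez('fit.npz',b=f.x,r=g.x)
E
python3 fit.py
```

```text
base [ 0.5675  0.0882  0.1128  0.0662  0.159   0.0194 -0.0699 -0.0368  0.1391
  0.0615]
[[0.3, 0.0], [0.1, 0.2], [0.1, 0.4], [-0.1, 0.7], [-0.8, -2.9], [0.3, 1.2], [-0.1, 0.5], [0.5, 0.5], [-1.2, 0.0], [-0.3, -0.1], [-0.0, 0.7], [-0.9, 0.5], [-0.1, 0.9], [1.0, 0.9], [0.5, 0.5], [0.6, 0.5], [1.5, -0.7], [-0.6, 1.4], [0.2, -1.1], [0.2, -0.1], [1.1, -0.9], [0.5, 0.5], [1.4, -0.1]]
gap now mm 24.274389840302806 slack 0.5872858296604305
button [[0.51528827 0.2222601  0.06149127]]
rack [ 0.45065512 -0.29553229 -0.10577888]
[[-0.1, 0.3], [-0.2, 0.6], [-0.5, 0.8], [-0.4, 1.6], [-0.4, 0.8], [-1.6, 1.0], [0.6, 0.3], [-0.7, 1.0], [0.0, -1.4], [1.0, 0.5], [0.1, 0.1], [0.7, -1.8], [1.0, 2.7], [0.6, 3.3], [1.6, -1.0], [0.4, 0.7]]
[[ 0.44622068 -0.33729754  0.        ]]
[[ 0.45065512 -0.29553229  0.        ]]
[[ 0.45530071 -0.25177822  0.        ]]
```

```bash
cat >> h.py <<'E'
from scipy.spatial.transform import Rotation as Ro
def plan(x,y,z,ya,st=None):
    s=st or status.read_state(); R=Ro.from_rotvec(s['orientation']).as_matrix()
    d=R.T@(np.array([x,y,z])-s['tool_pos']); a=np.degrees(np.arctan2(R[1,1],R[0,1]))
    turn=-((ya-a+90)%180-90)
    print('t %.2f pos %s yawY %.2f F %s op %.4f gf %.1f q6 %.2f'%(s['t'],np.round(s['tool_pos'],4),a,np.round(s['force'],1),s['opening'],s['gripper_force'],s['q'][5]))
    print('  d mm',np.round(d*1e3,1),'turn',round(turn,1))
def b2w(X):
    p=np.load('fit.npz')['b']; c,n=np.cos(p[2]),np.sin(p[2]); return p[0]+c*X[0]-n*X[1],p[1]+n*X[0]+c*X[1]
E
python3 -c "
from h import *
plan(.515,.222,.16,6.5)"
```

```text
t 0.10 pos [ 0.1564 -0.5788  0.2347] yawY -74.89 F [-0.3 -0.5  0.1] op 0.0928 gf 0.0 q6 -0.09
  d mm [ 555.  -679.4   75.9] turn -81.4
```

Emit:
servo_tool(
  plan="0.38 -0.29 0 -81.4;0.38 -0.29 0 -81.4;0.38 -0.29 0 -81.4;0.38 -0.29 0 -81.4;0.38 -0.29 0 -81.4;0.38 -0.29 0 -81.4;0.38 -0.29 0 -81.4;0.38 -0.29 0 -81.4;0.38 -0.29 0 -81.4;0.38 -0.29 0 -81.4;0.38 -0.29 0 -81.4;0.38 -0.29 0 -81.4",
  grip=1,
  grip_force=30,
)

```text
t: 1.1
tool_pos: [0.4495, -0.1963, 0.2354]
orientation: [-2.08, -2.354, -0.002]
force: [0.5, -0.5, 1.0]
opening: 0.0176
gripper_force: 0.0
```

```bash
python3 -c "
from h import *
plan(.515,.222,.12,6.5)"
```

```text
t 1.10 pos [ 0.4495 -0.1963  0.2354] yawY 7.08 F [ 0.5 -0.5  1. ] op 0.0176 gf 0.0 q6 -0.64
  d mm [406.9 116.5 116. ] turn 0.6
```

Emit:
servo_tool(
  plan="0.407 0.1165 0.07 0.6;0.407 0.1165 0.07 0.6;0.407 0.1165 0.07 0.6;0.407 0.1165 0.07 0.6;0.407 0.1165 0.07 0.6;0.407 0.1165 0.07 0.6;0.407 0.1165 0.07 0.6;0.407 0.1165 0.07 0.6;0.407 0.1165 0.07 0.6;0.407 0.1165 0.07 0.6;0.407 0.1165 0.116 0.6;0.407 0.1165 0.116 0.6",
)

```text
t: 2.1
tool_pos: [0.5143, 0.2196, 0.1141]
orientation: [-2.097, -2.334, 0.008]
force: [-1.3, -0.6, -2.0]
opening: 0.0005
gripper_force: 0.0
```

```bash
python3 - <<'E'
from h import *
plan(.515,.222,.09,6.5)
a=grab('top');b=grab('side')
o=np.zeros((400,800,3),np.uint8)
o[:,:400]=cv2.resize(a['image'][180:280,135:235],None,fx=4,fy=4,interpolation=2); o[:,400:]=cv2.resize(b['image'][130:230,250:350],None,fx=4,fy=4,interpolation=2)
cv2.imwrite('pics/btn.png',o)
E
```

```text
t 2.10 pos [0.5143 0.2196 0.1141] yawY 6.13 F [-1.3 -0.6 -2. ] op 0.0005 gf 0.0 q6 0.20
  d mm [ 2.4  1.1 24.1] turn -0.4
```

View pics/btn.png

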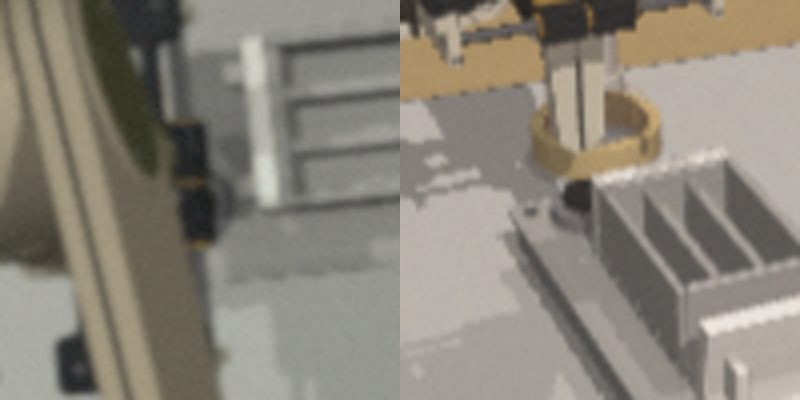

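Emit:
servo_tool(
  plan="0.0025 0.001 0.02 0;0.0025 0.001 0.03 0;0.0025 0.001 0.034 0;0.0025 0.001 0.036 0;0.0025 0.001 0.038 0;0.0025 0.001 0.038 0",
)

```text
t: 2.7
tool_pos: [0.5185, 0.2196, 0.0824]
orientation: [2.104, 2.332, 0.001]
force: [0.8, 0.2, -0.5]
opening: 0.0006
gripper_force: 0.0
```

Emit:
servo_tool(
  plan="0 0 0.002 0;0 0 0.004 0;0 0 0.005 0;0 0 0.006 0;0 0 0.006 0",
)

```text
t: 3.12
tool_pos: [0.5187, 0.22, 0.0761]
orientation: [2.103, 2.332, 0.002]
force: [2.2, -1.3, 3.5]
opening: 0.0002
gripper_force: 1.6
```

Emit:
servo_tool(
  plan="0 0 0.002 0;0 0 0.003 0;0 0 0.004 0;0 0 0.005 0;0 0 0.005 0",
)

```text
t: 3.53
tool_pos: [0.5188, 0.2201, 0.073]
orientation: [2.103, 2.332, 0.002]
force: [-6.1, -4.1, 20.1]
opening: 0.0004
gripper_force: 10.1
```

Emit:
servo_tool(
  plan="0 0 0.001 0;0 0 0.002 0;0 0 0.002 0;0 0 0.002 0",
)

```text
t: 3.87
tool_pos: [0.5189, 0.2202, 0.0727]
orientation: [2.103, 2.332, 0.002]
force: [-12.7, -6.8, 35.2]
opening: 0.0008
gripper_force: 17.5
```

Emit:
servo_tool(
  plan="0 0 -0.03 0;0 0 -0.07 0;0 0 -0.11 0;0 0 -0.15 0;-0.1 0 -0.15 0;-0.15 0 -0.15 0;-0.2 0 -0.15 0;-0.25 0 -0.15 0;-0.3 0 -0.15 0;-0.33 0 -0.15 0;-0.36 0 -0.15 0;-0.36 0 -0.15 0",
)

```text
t: 4.87
tool_pos: [0.5516, -0.1132, 0.2179]
orientation: [-2.103, -2.332, 0.0]
force: [0.9, 0.7, 0.1]
opening: 0.0005
gripper_force: 0.0
```

```bash
python3 -c "
from h import *
plan(.4462,-.3373,.14,-6.1)"
```

```text
t 4.87 pos [ 0.5516 -0.1132  0.2179] yawY 5.93 F [0.9 0.7 0.1] op 0.0005 gf 0.0 q6 -0.40
  d mm [-212.1 -127.9   77.8] turn 12.0
```

Emit:
servo_tool(
  plan="-0.212 -0.128 0.04 12;-0.212 -0.128 0.04 12;-0.212 -0.128 0.04 12;-0.212 -0.128 0.04 12;-0.212 -0.128 0.04 12;-0.212 -0.128 0.04 12;-0.212 -0.128 0.078 12;-0.212 -0.128 0.078 12;-0.212 -0.128 0.078 12;-0.212 -0.128 0.078 12",
  grip=-1,
)

```text
t: 5.7
tool_pos: [0.4471, -0.3347, 0.1409]
orientation: [-2.334, -2.1, -0.001]
force: [0.8, 0.5, 1.0]
opening: 0.0626
gripper_force: 0.0
```

```bash
python3 - <<'E'
from h import *
plan(.4462,-.3373,.086,-6.1)
a=grab('top');b=grab('side')
plan(.4462,-.3373,.086,-6.1)
o=np.zeros((480,800,3),np.uint8)
o[:480,:400]=cv2.resize(a['image'][210:330,375:475],None,fx=4,fy=4,interpolation=2); o[:,400:]=cv2.resize(b['image'][260:380,270:370],None,fx=4,fy=4,interpolation=2)
cv2.imwrite('pics/sp1.png',o)
E
```

```text
t 5.70 pos [ 0.4471 -0.3347  0.1409] yawY -6.04 F [0.8 0.5 1. ] op 0.0626 gf 0.0 q6 -0.63
  d mm [-2.8 -0.6 54.9] turn 0.1
t 5.80 pos [ 0.4483 -0.3352  0.1424] yawY -5.98 F [ 0.8 -0.1  1.1] op 0.0706 gf 0.0 q6 -0.63
  d mm [-2.2 -2.  56.4] turn 0.1
```

View pics/sp1.png

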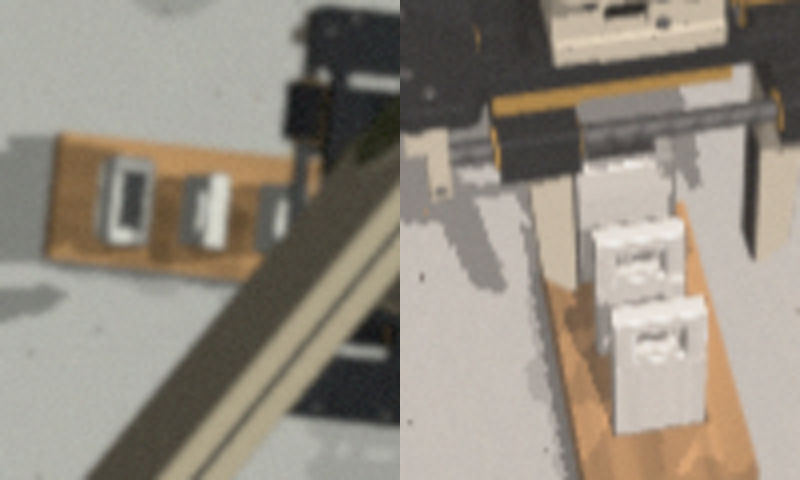

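```bash
python3 - <<'E'
from h import *
s=load('side'); t=load('top')
a=np.radians(-6);u=np.array([np.cos(a),np.sin(a),0]); p=np.array([.4475,-.335,.124])
for k in(-1,1): 
  for e in (-.0075,.0075): print((proj(s,p+k*u*.0353+e*np.array([-u[1],u[0],0]))[0]-[270,260])*4+[400,0])
print((proj(t,p+[0,0,.0]+u*.0353)[0]-[375,210])*4)
E
```

```text
[573.4019264  285.66888408]
[567.17211631 256.0721833 ]
[754.88665817 258.77261681]
[745.80375108 229.991039  ]
[308.30517006 148.58988738]
```

Emit:
servo_tool(
  plan="-0.0025 -0.0015 0.02 0;-0.0025 -0.0015 0.04 0;-0.0025 -0.0015 0.055 0;-0.0025 -0.0015 0.055 0",
)

```text
t: 6.13
tool_pos: [0.4447, -0.3361, 0.0838]
orientation: [-2.332, -2.1, 0.0]
force: [-0.7, -0.2, 0.1]
opening: 0.0922
gripper_force: 0.0
```

Emit:
servo_tool(
  plan="0 0 0 0;0 0 0 0;0 0 0 0;0 0 0 0;0 0 0 0;0 0 0 0;0 0 0 0;0 0 0 0",
  grip=1,
  grip_force=35,
)

```text
t: 6.8
tool_pos: [0.4451, -0.338, 0.0857]
orientation: [2.336, 2.1, 0.0]
force: [-0.7, 0.2, -0.1]
opening: 0.0444
gripper_force: 0.0
```

Emit:
servo_tool(
  plan="0 0 0 0;0 0 0 0;0 0 0 0;0 0 0 0;0 0 -0.02 0;0 0 -0.04 0;0 0 -0.07 0;0 0 -0.1 0;0 0 -0.12 0;0 0 -0.12 0",
)

```text
t: 7.63
tool_pos: [0.4472, -0.3398, 0.2115]
orientation: [2.33, 2.095, 0.001]
force: [1.0, -1.0, 0.2]
opening: 0.0381
gripper_force: 35.0
```

```bash
python3 -c "
from h import *
x,y=b2w((0,-.0645)); print(x,y)
plan(x,y,.2,6.46)"
```

```text
0.5747332666757338 0.024130415393357127
t 7.63 pos [ 0.4472 -0.3398  0.2115] yawY -6.08 F [ 1.  -1.   0.2] op 0.0381 gf 35.0 q6 -0.63
  d mm [375.5  88.1  10.3] turn -12.5
```

Emit:
servo_tool(
  plan="0.375 0.088 0 -12.5;0.375 0.088 0 -12.5;0.375 0.088 0 -12.5;0.375 0.088 0 -12.5;0.375 0.088 0 -12.5;0.375 0.088 0 -12.5;0.375 0.088 0 -12.5;0.375 0.088 0 -12.5;0.375 0.088 0 -12.5;0.375 0.088 0 -12.5;0.375 0.088 0 -12.5;0.375 0.088 0 -12.5",
)

```text
t: 8.63
tool_pos: [0.5719, 0.0259, 0.2044]
orientation: [-2.091, -2.343, 0.002]
force: [-0.5, 0.4, -0.0]
opening: 0.0377
gripper_force: 35.0
```

```bash
python3 - <<'E'
from h import *
x,y=b2w((0,-.0615)); print(x,y)
a=grab('top');b=grab('side')
plan(x,y,.15,6.46)
plan(x,y,.15,6.46)
o=np.zeros((480,800,3),np.uint8)
o[:480,:400]=cv2.resize(a['image'][150:270,190:290],None,fx=4,fy=4,interpolation=2); o[:,400:]=cv2.resize(b['image'][120:240,290:390],None,fx=4,fy=4,interpolation=2)
cv2.imwrite('pics/pl1.png',o)
E
```

```text
0.5743954641287263 0.02711133629791588
t 8.73 pos [0.5718 0.0244 0.2049] yawY 6.36 F [-0.7 -0.   0.5] op 0.0380 gf 35.0 q6 -0.16
  d mm [ 2.4  2.9 54.9] turn -0.1
t 8.73 pos [0.5718 0.0244 0.2049] yawY 6.36 F [-0.7 -0.   0.5] op 0.0380 gf 35.0 q6 -0.16
  d mm [ 2.4  2.9 54.9] turn -0.1
```

View pics/pl1.png

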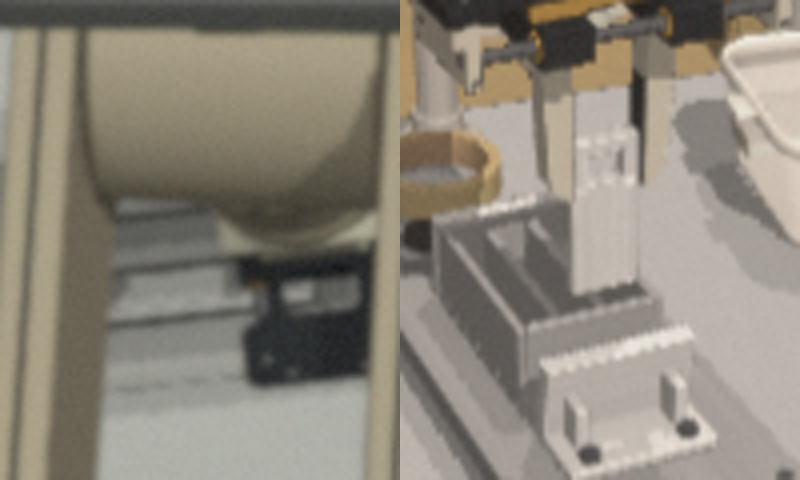

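```bash
python3 - <<'E'
from h import *
s=load('side'); a=np.radians(6.4);u=np.array([np.cos(a),np.sin(a),0]);v=np.array([-u[1],u[0],0]); p=np.array([.5718,.025,.204])
f=lambda P:np.round((proj(s,P)-[290,120])*4+[400,0])
print('foot',f([p+k*u*.019-v*.005-[0,0,.0775] for k in(-1,1)]),'top',f([p+k*u*.019-v*.005+[0,0,.0125] for k in(-1,1)]))
b=np.load('fit.npz')['b']
for nm,y in (('mould',b[5]-.065),('stop',b[6]-.00784)): print(nm,f([[*b2w((k,y)),.096] for k in(-.045,.045)]))
E
```

```text
foot [[573. 296.]
 [637. 281.]] top [[573. 146.]
 [640. 132.]]
mould [[519. 331.]
 [664. 296.]]
stop [[541. 361.]
 [689. 324.]]
```

Emit:
servo_tool(
  plan="0.0025 0.003 0 0;0.0025 0.003 0.02 0;0.0025 0.003 0.04 0;0.0025 0.003 0.055 0;0.0025 0.003 0.07 0;0.0025 0.003 0.08 0;0.0025 0.003 0.083 0;0.0025 0.003 0.083 0",
)

```text
t: 9.4
tool_pos: [0.5745, 0.0277, 0.1218]
orientation: [-2.094, -2.34, 0.002]
force: [0.2, 0.8, -0.9]
opening: 0.0377
gripper_force: 35.0
```

Emit:
servo_tool(
  plan="0 0 0.001 0;0 0 0.002 0;0 0 0.003 0;0 0 0.004 0;0 0 0.004 0",
)

```text
t: 9.82
tool_pos: [0.5753, 0.0285, 0.1189]
orientation: [2.093, 2.342, 0.001]
force: [0.1, -0.2, -0.9]
opening: 0.0381
gripper_force: 35.0
```

Emit:
servo_tool(
  plan="0 0 0.001 0;0 0 0.0015 0;0 0 0.002 0;0 0 0.002 0",
)

```text
t: 10.15
tool_pos: [0.5754, 0.0285, 0.1177]
orientation: [2.093, 2.342, 0.001]
force: [-2.3, 1.2, 6.2]
opening: 0.0378
gripper_force: 35.0
```

Emit:
servo_tool(
  plan="0 0 -0.001 0;-0.002 0 -0.001 0;-0.004 0 -0.001 0;-0.006 0 -0.001 0;-0.007 0 -0.001 0;-0.008 0 -0.001 0;-0.008 0 -0.001 0",
  grip_force=15,
)

```text
t: 10.73
tool_pos: [0.5761, 0.0204, 0.1177]
orientation: [2.094, 2.342, 0.001]
force: [0.3, 1.9, 0.9]
opening: 0.0378
gripper_force: 15.0
```

Emit:
servo_tool(
  plan="-0.002 0 0 0;-0.004 0 0 0;-0.006 0 0 0;-0.007 0 0 0;-0.008 0 0 0;-0.008 0 0 0",
  grip_force=10,
)

```text
t: 11.23
tool_pos: [0.5768, 0.013, 0.1175]
orientation: [-2.093, -2.342, -0.001]
force: [1.1, 5.0, 0.3]
opening: 0.038
gripper_force: 10.0
```

Emit:
servo_tool(
  plan="0 0 0 0;0 0 0 0;0 0 0 0;0 0 0 0;0 0 0 0;0 0 -0.02 0;0 0 -0.05 0;0 0 -0.09 0;0 0 -0.12 0;-0.05 0 -0.12 0;-0.1 0 -0.12 0;-0.14 0 -0.12 0",
  grip=-1,
)

```text
t: 12.23
tool_pos: [0.5915, -0.1127, 0.2391]
orientation: [2.089, 2.343, 0.001]
force: [0.8, 0.6, 0.3]
opening: 0.0931
gripper_force: 0.0
```

```bash
python3 -c "
from h import *
plan(.4507,-.2955,.14,-6.06)"
```

```text
t 12.23 pos [ 0.5915 -0.1127  0.2391] yawY 6.55 F [0.8 0.6 0.3] op 0.0931 gf 0.0 q6 -0.39
  d mm [-165.5 -160.9   98.9] turn 12.6
```

Emit:
servo_tool(
  plan="-0.165 -0.161 0.05 12.6;-0.165 -0.161 0.05 12.6;-0.165 -0.161 0.05 12.6;-0.165 -0.161 0.05 12.6;-0.165 -0.161 0.05 12.6;-0.165 -0.161 0.05 12.6;-0.165 -0.161 0.098 12.6;-0.165 -0.161 0.098 12.6;-0.165 -0.161 0.098 12.6;-0.165 -0.161 0.098 12.6",
)

```text
t: 13.07
tool_pos: [0.4494, -0.293, 0.1399]
orientation: [-2.336, -2.098, 0.0]
force: [1.4, 0.6, 0.5]
opening: 0.0928
gripper_force: 0.0
```

```bash
python3 - <<'E'
from h import *
a=grab('top');b=grab('side')
plan(.4507,-.2955,.086,-6.06)
o=np.zeros((500,800,3),np.uint8)
o[:480,:400]=cv2.resize(a['image'][170:250,245:312],(400,480),interpolation=2); o[:,400:]=cv2.resize(b['image'][175:255,310:374],(400,500),interpolation=2)
cv2.imwrite('pics/gap.png',o)
E
```

```text
t 13.17 pos [ 0.4507 -0.2936  0.1416] yawY -6.11 F [ 0.4 -0.7 -0.4] op 0.0929 gf 0.0 q6 -0.57
  d mm [-1.8  0.1 55.6] turn -0.0
```

View pics/gap.png

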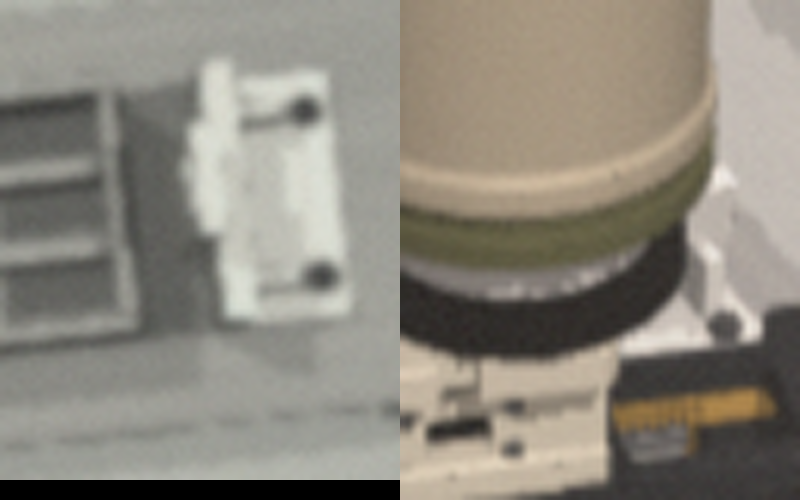

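```bash
python3 - <<'E'
from h import *
g0=cv2.imread('pics/top0.png',0).astype(np.float32); g1=load('top')['image'].mean(2).astype(np.float32); c=load('top')
ys=np.arange(-.1,-.02,.0005)
for nm,g,xs in (('t0',g0,np.r_[-.038:.038:60j]),('now',g1,np.r_[np.linspace(-.038,-.026,20),np.linspace(.028,.04,20)])):
    pr=[]
    for x in xs:
        P=proj(c,[[*b2w((x,y)),.096] for y in ys]).astype(np.float32)
        pr.append(cv2.remap(g,P[:,0].reshape(1,-1),P[:,1].reshape(1,-1),cv2.INTER_CUBIC)[0])
    m=np.mean(pr,0); print(nm,[(round(1e3*y),int(v)) for y,v in zip(ys[::4],m[::4])])
    d=np.diff(m); i=np.argsort(d)[:3]; j=np.argsort(-d)[:3]; print('falling',ys[i]*1e3,d[i],'rising',ys[j]*1e3,d[j])
E
```

```text
t0 [(-100, 184), (-98, 181), (-96, 181), (-94, 178), (-92, 175), (-90, 176), (-88, 187), (-86, 203), (-84, 211), (-82, 212), (-80, 209), (-78, 193), (-76, 155), (-74, 116), (-72, 101), (-70, 105), (-68, 107), (-66, 104), (-64, 99), (-62, 96), (-60, 95), (-58, 94), (-56, 94), (-54, 93), (-52, 91), (-50, 88), (-48, 93), (-46, 115), (-44, 137), (-42, 138), (-40, 120), (-38, 102), (-36, 96), (-34, 98), (-32, 101), (-30, 102), (-28, 102), (-26, 102), (-24, 102), (-22, 101)]
falling [-76.  -76.5 -75.5] [-11.051407 -10.891052 -10.566284] rising [-46.  -46.5 -47. ] [6.572151  6.525261  6.1374817]
now [(-100, 186), (-98, 184), (-96, 182), (-94, 180), (-92, 176), (-90, 176), (-88, 187), (-86, 203), (-84, 212), (-82, 214), (-80, 211), (-78, 196), (-76, 158), (-74, 119), (-72, 105), (-70, 107), (-68, 110), (-66, 108), (-64, 106), (-62, 106), (-60, 106), (-58, 106), (-56, 104), (-54, 104), (-52, 102), (-50, 97), (-48, 98), (-46, 118), (-44, 138), (-42, 139), (-40, 121), (-38, 102), (-36, 95), (-34, 95), (-32, 95), (-30, 95), (-28, 94), (-26, 94), (-24, 94), (-22, 94)]
falling [-76.  -75.5 -76.5] [-10.853836 -10.648941 -10.47847 ] rising [-46.  -46.5 -45.5] [6.3028336 6.291519  5.670952 ]
```

```bash
python3 -c "
from h import *
plan(.4553,-.2518,.081,-6.06)"
```

```text
t 13.17 pos [ 0.4507 -0.2936  0.1416] yawY -6.11 F [ 0.4 -0.7 -0.4] op 0.0929 gf 0.0 q6 -0.57
  d mm [42.2 -0.  60.6] turn -0.0
```

Emit:
servo_tool(
  plan="0.042 0 0 0;0.042 0 0 0;0.042 0 0.02 0;0.042 0 0.04 0;0.042 0 0.055 0;0.042 0 0.059 0;0.042 0 0.059 0;0.042 0 0.059 0",
)

```text
t: 13.83
tool_pos: [0.4548, -0.2521, 0.0821]
orientation: [2.336, 2.098, 0.001]
force: [0.2, 0.1, -0.1]
opening: 0.0932
gripper_force: 0.0
```

Emit:
servo_tool(
  plan="0 0 0 0;0 0 0 0;0 0 0 0;0 0 0 0;0 0 0 0;0 0 0 0;0 0 0 0;0 0 0 0;0 0 0 0;0 0 0 0",
  grip=1,
  grip_force=58,
)

```text
t: 14.67
tool_pos: [0.4538, -0.2519, 0.0806]
orientation: [-2.338, -2.098, 0.0]
force: [0.5, 0.5, 0.0]
opening: 0.0455
gripper_force: 58.0
```

Emit:
servo_tool(
  plan="0 0 -0.01 0;0 0 -0.03 0;0 0 -0.06 0;0 0 -0.09 0;0 0 -0.12 0;0 0 -0.135 0;0 0 -0.135 0;0 0 -0.135 0",
)

```text
t: 15.33
tool_pos: [0.4542, -0.2522, 0.2161]
orientation: [2.337, 2.097, 0.001]
force: [0.7, 0.0, -1.9]
opening: 0.0458
gripper_force: 58.0
```

```bash
python3 - <<'E'
from h import *
x,y=b2w((0,-.0535)); print(x,y)
plan(x,y,.2,6.46)
E
```

```text
0.5734946573367066 0.03506045871007252
t 15.33 pos [ 0.4542 -0.2522  0.2161] yawY -6.19 F [ 0.7  0.  -1.9] op 0.0458 gf 58.0 q6 -0.50
  d mm [298.4  87.6  16. ] turn -12.6
```

Emit:
servo_tool(
  plan="0.297 0.0875 0 -12.6;0.297 0.0875 0 -12.6;0.297 0.0875 0 -12.6;0.297 0.0875 0 -12.6;0.297 0.0875 0 -12.6;0.297 0.0875 0 -12.6;0.297 0.0875 0 -12.6;0.297 0.0875 0 -12.6;0.297 0.0875 0 -12.6;0.297 0.0875 0 -12.6;0.297 0.0875 0 -12.6",
)

```text
t: 16.25
tool_pos: [0.5716, 0.0333, 0.2136]
orientation: [-2.092, -2.341, 0.004]
force: [0.7, -0.8, -0.5]
opening: 0.0458
gripper_force: 58.0
```

```bash
python3 - <<'E'
from h import *
x,y=b2w((0,-.055))
b=grab('side'); plan(x,y,.1355,6.46); grab('side'); plan(x,y,.1355,6.46)
cv2.imwrite('pics/w1.png',cv2.resize(b['image'][110:240,290:390],None,fx=4.5,fy=4.5,interpolation=2))
E
```

```text
t 16.30 pos [0.5718 0.0329 0.2141] yawY 6.36 F [-0.5  0.5 -1.7] op 0.0455 gf 58.0 q6 -0.14
  d mm [ 0.5  2.1 78.6] turn -0.1
t 16.35 pos [0.5721 0.0326 0.2146] yawY 6.33 F [-0.7  0.4 -0.9] op 0.0457 gf 58.0 q6 -0.14
  d mm [ 0.8  1.8 79.1] turn -0.1
```

View pics/w1.png

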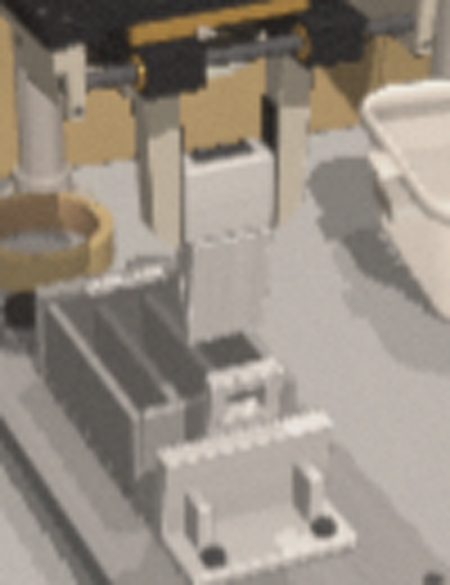

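Emit:
servo_tool(
  plan="0.0005 0.002 0 0;0.0005 0.002 0.02 0;0.0005 0.002 0.035 0;0.0005 0.002 0.045 0;0.0005 0.002 0.055 0;0.0005 0.002 0.06 0;0.0005 0.002 0.065 0;0.0005 0.002 0.068 0;0.0005 0.002 0.071 0;0.0005 0.002 0.071 0",
)

```text
t: 17.18
tool_pos: [0.5748, 0.0347, 0.1445]
orientation: [-2.094, -2.342, 0.0]
force: [-1.1, 0.4, -1.0]
opening: 0.0457
gripper_force: 58.0
```

Emit:
servo_tool(
  plan="0 0 0.002 0;0 0 0.004 0;0 0 0.006 0;0 0 0.008 0;0 0 0.009 0;0 0 0.01 0;0 0 0.01 0",
)

```text
t: 17.77
tool_pos: [0.5746, 0.0347, 0.1344]
orientation: [-2.093, -2.342, 0.0]
force: [0.4, 0.2, -1.1]
opening: 0.0457
gripper_force: 58.0
```

Emit:
servo_tool(
  plan="0 0 0.001 0;0 0 0.002 0;0 0 0.003 0;0 0 0.004 0;0 0 0.004 0",
)

```text
t: 18.18
tool_pos: [0.5747, 0.0348, 0.1305]
orientation: [-2.093, -2.342, -0.0]
force: [1.0, 1.8, -1.8]
opening: 0.0458
gripper_force: 58.0
```

Emit:
servo_tool(
  plan="0 0 0.001 0;0 0 0.002 0;0 0 0.003 0;0 0 0.003 0",
)

```text
t: 18.52
tool_pos: [0.5748, 0.0348, 0.1276]
orientation: [2.094, 2.342, 0.0]
force: [0.3, 1.6, -0.9]
opening: 0.0456
gripper_force: 58.0
```

Emit:
servo_tool(
  plan="0 0 0.001 0;0 0 0.002 0;0 0 0.002 0;0 0 0.002 0",
)

```text
t: 18.85
tool_pos: [0.5748, 0.0344, 0.1256]
orientation: [2.094, 2.342, -0.0]
force: [0.8, 0.8, -1.1]
opening: 0.0461
gripper_force: 58.0
```

Emit:
servo_tool(
  plan="0 0 0.001 0;0 0 0.002 0;0 0 0.003 0;0 0 0.003 0;0 0 0.003 0",
)

```text
t: 19.27
tool_pos: [0.5754, 0.0344, 0.1238]
orientation: [2.093, 2.341, 0.001]
force: [-0.7, -0.2, 6.6]
opening: 0.0457
gripper_force: 58.0
```

Emit:
servo_tool(
  plan="0 0 0.001 0;0 0 0.0015 0;0 0 0.002 0;0 0 0.002 0;0 0 0.002 0",
)

```text
t: 19.68
tool_pos: [0.5759, 0.0344, 0.1227]
orientation: [2.092, 2.34, 0.002]
force: [-2.3, -0.4, 12.0]
opening: 0.0455
gripper_force: 58.0
```

Emit:
servo_tool(
  plan="0 0 0.001 0;0 0 0.001 0;0 0 0.001 0;0 0 0.001 0;0 0 0.001 0;0 0 0.001 0",
)

```text
t: 20.18
tool_pos: [0.576, 0.0344, 0.1223]
orientation: [2.092, 2.34, 0.003]
force: [-4.0, -1.8, 15.5]
opening: 0.0458
gripper_force: 58.0
```

```bash
python3 - <<'E'
from h import *
c=grab('top'); b=grab('side'); s=status.read_state(); print(s['t'],s['tool_pos'],s['force'],s['gripper_force'])
o=np.zeros((480,800,3),np.uint8)
o[:,:400]=cv2.resize(c['image'][160:280,180:280],None,fx=4,fy=4,interpolation=2); o[:,400:]=cv2.resize(b['image'][130:250,290:390],None,fx=4,fy=4,interpolation=2)
cv2.imwrite('pics/w2.png',o)
E
```

```text
20.2833 [0.57601447 0.03437414 0.12226514] [-2.48462301 -1.59442743 14.43458469] 58.000025153160095
```

View pics/w2.png

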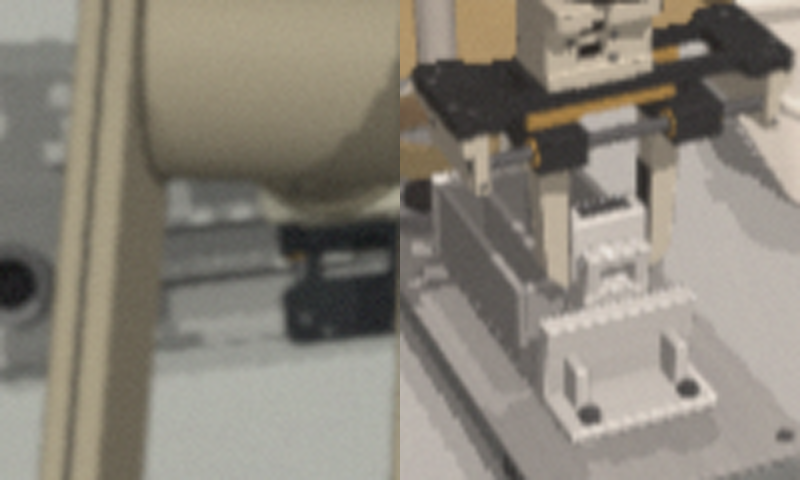

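Emit:
servo_tool(
  plan="0 0 0.0005 0;0 0 0.001 0;0 0 0.001 0;0 0 0.001 0;0 0 0.001 0;0 0 0.001 0",
)

```text
t: 20.78
tool_pos: [0.5762, 0.0343, 0.1221]
orientation: [2.092, 2.34, 0.003]
force: [-5.6, -1.7, 20.1]
opening: 0.0457
gripper_force: 58.0
```

```bash
python3 -c "
from plant import robot
print(robot.close_job())"
```

```text
the job is handed in; nothing more can be done
None
```

The job is handed in, with no verdict returned: the stop button went fully down and was released (I didn't check the spring-back), one spacer leans on the stop (gap measured about 22–24 mm at the bed), and the wedge is jammed about 9 mm above the bed, still gripped under about 20 N of push; the camera couldn't see the mould against the end stop, so I judged it tight from the force.

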